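Tip a parts tray so that the block slides to its low lip

ROBOT

A 7-joint arm with a two-finger parallel gripper is mounted at the origin on a cart in front of the work surface, level with it; the furniture and walls round the work are solid. World frame = base frame: x ahead of the robot, y to its left, z up, the work surface at z = 0. Lengths are in mm, angles in rad, forces in N, time in s.
With the tool pointing down it reaches from about 400 to 850 mm from the base axis. Payload 4.4 kg.
Tool frame: the origin (TCP) lies on the centre line of the jaws, within the pads' length; the fingertips stand 8 mm ahead of it and the grasp point (between the pads) lies 11 mm behind it; z points along the fingers, y is the direction in which the jaws open and shut (so a half turn about z gives the same grasp; the last joint's range is limited). The gripper opens to 94 mm and grips with 3 to 60 N. Pads are 16 mm wide; open, the fingers measure 119 mm over their backs; the gripper's body (75 mm by 177 mm) begins 78 mm behind the grasp point.
Start: joints at [-1.209, 0.628, 0.038, 1.517, -0.027, 0.996, -0.02], TCP at [269.643, 591.448, 190.778] pointing down, gripper open.
Joint ranges: [-3.06, 3.06], [-0.37, 2.12], [-1.25, 1.32], [0.18, 2.47], [-1.1, 4.24], [0.23, 1.98], [-2.94, 2.94]. Speed limits (rad/s): [2.57, 2.57, 3.14, 3.14, 3.14, 3.14, 3.14].

INTERFACE

Orientations are given as [roll, pitch, yaw] about the fixed x, y, z axes, in that order (R = Rz(yaw) Ry(pitch) Rx(roll)).
In Python, from station import read_state, snapshot, order gives the robot as it stands.
- The arm moves only by the tool play_rows, never from a script. Its argument "moves" is a list that holds one entry, the list of rows, each a list of 7 numbers: the turn, a rotation vector about the tool's x, y, z in rad, then the shift along the tool's x, y, z in m, then the opening, from 0 (shut) to 1 (fully open). A call has exactly 8 rows; each row shifts and turns the commanded pose from where the row before left it, along the tool's axes as they then stand; what a row does not reach is not made up. A row lasts 1/10 s, in which the tool goes at most 50 mm and 8.59 degrees, less where a joint would pass 70% of its speed; a pose out of reach is approached as far as the arm can. A call with a gripper value outside its range is refused whole. The fingers move at their own pace and stop on an object; the grip force is fixed at half the most. Time passes only in rows, so rows that do not move let the fingers close, or fill a call up. It gives the time, the measured TCP pose, the force and the opening at its end, in the units of the state.
- read_state(): the state, without advancing time (a new reading comes with each control period).
- snapshot(name): name is "scene" or "side" or "wrist"; returns a dict with "img" (400x640x3 uint8, red, green, blue), "range_z" (400x640 float32, mm along the optical axis (not along the pixel's ray), 0 where there is no reading), "fx", "fy", "cx", "cy" (pixels), "extrinsics" (4x4, takes a point from world to camera coordinates). Camera axes: x right, y up, looking along -z (the intrinsics and any distortion apply to the point x, -y, -z); pixel columns grow to the right and rows downward; lengths in mm; the calibration is good to about 2 mm. A picture is of the moment at which its call begins.
- order.finish_job(): hands the job in, once; it reports no verdict.
The state is a dict: "clock": time; "joints": joint angles; "dq": joint speeds; "effort": joint torques, N m; "tcp_pos": TCP position; "tcp_rot": TCP orientation; "force": force on the tool from outside, world axes, zero at the start; "moment": the same for the moment, N m; "opening": opening from 0.0 (shut) to 1.0 (fully open).
Only numpy, scipy, OpenCV 4.12 (cv2) and the standard library are available. Lean on these libraries where they do the work, as an engineer would, in place of code of your own. Each camera call takes 0.05 s, during which the arm holds its last target.

TASK

The small grey parts tray on the plywood board has a contact block lying at its high-walled end, the one nearer to you. Pick the tray up, tip it by about 35 degrees with its low lip (at the far end) downwards and hold it so for a moment, so that the block slides down to the lip, then level the tray and set it down again in the middle of the board with the block still in it at the lip, and let go. Leave the larger black tray, the tape roll and the gauge block where they are.

Things in the scene. Friction and masses are not known exactly. Their poses are not given: they have to be found in the camera images.
- tray_centre (a point): small open grey parts tray to be tipped, 58 mm wide (x), 85 mm long (y), 30 mm tall, walls 2 mm; point at its centre, 15 mm above its underside, z up. The -y end wall, facing roughly away from the robot, is the low lip, 18 mm tall; the other walls are 30 mm. Grasp from above across the 58 mm, on the outsides of the long walls at mid-length (centre of mass). About 80 g with the block.
- block_centre (a point): centre of the white contact block lying flat in the tray, 38 x 36 x 12 mm. It starts near the high end wall, about 16 mm to the tray's +y side of the tray's centre; against the lip it lies about 22 mm to the -y side (a little less if askew). It is slippery: it slides once the tray is tipped more than about 20 degrees, and the lip keeps it in to well past 45 degrees.
- board_top (a point): centre of the top face of the fixed pale plywood board on which the tray stands, 110 mm (its x) by 130 mm (its y), 16 mm thick; z up
- big_tray_centre (a point): centre of the larger open black parts tray, empty, 62 x 95 x 34 mm, standing on the worktop to the left or right of the board; not to be moved
- tape: roll of amber tape lying flat, 72 mm across, 19 mm tall, to the left or right of the board; origin at the centre of its underside; not to be moved
- gauge: black gauge block with two small pins on top, 34 x 60 x 34 mm, to the left or right of the board; origin at the centre of its underside; not to be moved
Mind the look-alikes: they are no part of the job. Leave any turquoise look-alike of the part that bears tray_centre alone. Of the things shaped like the part that bears board_top, the wooden one is meant.

How it is judged:
By the outcome, as a careful person would: the job done as asked, in the order asked, and still so for the second after the job is handed in, with the robot touching nothing.
It also fails if it takes over 48 s, if anything falls off the work surface, if the arm or the gripper's body presses on something with over 40 N, if the wrist force passes 120 N, or if a joint passes its speed limit or range.

## Working session

There is one attempt and no reset: what is moved stays moved. The work goes in short steps, Python scripts to look and compute and a tool call to move; the robot and the scene stay as the last step left them, time stands still between calls to the robot, and variables do not carry over. Pictures are saved under pics/ and viewed, and the job is handed in when it is done.

Besides the shell and the picture viewer there is one more tool, called after ">>>" as name(argument=value, ...), one argument or row to a line, values as JSON. play_rows: Moves the arm, as the interface text tells. Its arguments: {"type":"object","properties":{"moves":{"type":"array","items":{"type":"array","items":{"type":"array","items":{"type":"number"}}}}},"required":["moves"]}

```bash
mkdir -p pics; ls
python3 - <<'E'
from station import read_state, snapshot
import cv2,numpy as np
s=read_state();print(s)
for n in ["scene","side","wrist"]:
    d=snapshot(n);cv2.imwrite(f"pics/{n}0.png",d["img"][:,:,::-1]);np.savez(f"{n}0.npz",**d)
    print(n,d["fx"],d["fy"],d["cx"],d["cy"],np.round(d["extrinsics"],3).tolist(),d.keys())
E
```

```text
pics
{'clock': 0.0, 'joints': array([-1.20880382,  0.62928295,  0.03845893,  1.51833112, -0.02698145,
        0.99626111, -0.01999408]), 'dq': array([-0.00061187, -0.00169362,  0.00102173, -0.00086789,  0.00140237,
        0.00071728,  0.00099477]), 'effort': array([-1.23476326e-03, -5.49701715e+01,  1.14324354e+00, -1.86643124e+01,
       -5.22224908e-02,  2.36215896e-02,  1.68333554e-04]), 'tcp_pos': array([269.3766716 , 590.83287746, 189.90717664]), 'tcp_rot': array([-3.13982909e+00,  4.44821526e-05,  2.71380330e+00]), 'force': array([ 1.21382333, -0.01129571,  0.49501181]), 'moment': array([-0.00991006,  0.00488838, -0.0547355 ]), 'opening': 1.002818040122345}
scene 401.7634498238894 401.7634498238894 313.1624522661044 200.20795898431462 [[0.831, -0.556, 0.004, -485.03], [0.413, 0.622, 0.665, -228.892], [-0.373, -0.551, 0.746, -907.197], [0.0, 0.0, 0.0, 1.0]] dict_keys(['img', 'range_z', 'fx', 'fy', 'cx', 'cy', 'extrinsics'])
side 391.0024899508794 391.0024899508794 314.24422530659643 191.3694412081434 [[0.974, -0.229, -0.002, -551.811], [0.102, 0.428, 0.898, -75.847], [-0.205, -0.875, 0.439, -954.504], [0.0, 0.0, 0.0, 1.0]] dict_keys(['img', 'range_z', 'fx', 'fy', 'cx', 'cy', 'extrinsics'])
wrist 335.855880281096 335.855880281096 319.2271944361393 204.6377390434391 [[0.414, 0.911, -0.0, -649.559], [-0.875, 0.397, -0.277, 29.757], [-0.252, 0.115, 0.961, -391.071], [0.0, 0.0, 0.0, 1.0]] dict_keys(['img', 'range_z', 'fx', 'fy', 'cx', 'cy', 'extrinsics'])
```

View pics/scene0.png

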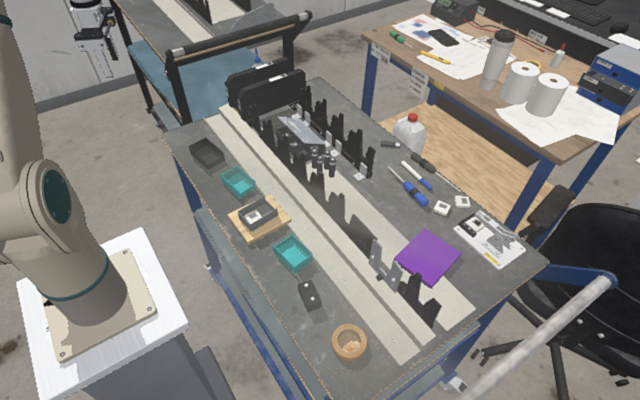

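View pics/side0.png

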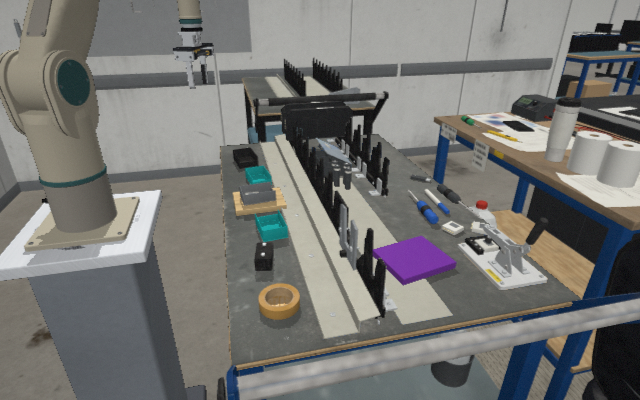

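View pics/wrist0.png

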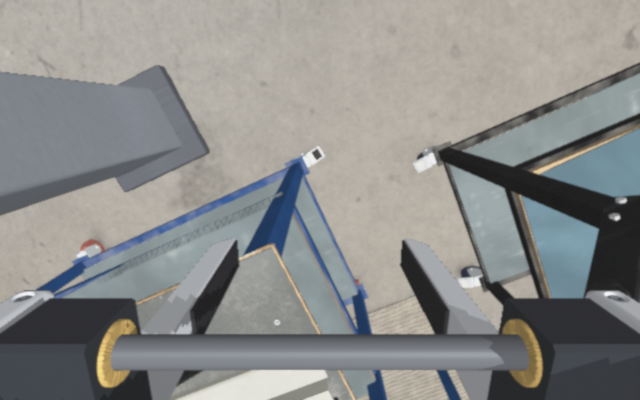

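```bash
cat > h.py <<'E'
import numpy as np
def cloud(d):
    z=d["range_z"];v,u=np.mgrid[:400,:640]
    X=(u-d["cx"])/d["fx"]*z;Y=-(v-d["cy"])/d["fy"]*z
    P=np.stack([X,Y,-z,np.ones_like(z)],-1)
    return (P@np.linalg.inv(d["extrinsics"]).T)[...,:3]
E
python3 - <<'E'
import cv2,numpy as np
from h import cloud
d=np.load("scene0.npz");c=d["img"][185:285,180:340,::-1]
cv2.imwrite("pics/c1.png",cv2.resize(c,None,fx=5,fy=5,interpolation=cv2.INTER_CUBIC))
d2=np.load("side0.npz");c=d2["img"][140:270,220:380,::-1]
cv2.imwrite("pics/c2.png",cv2.resize(c,None,fx=4.5,fy=4.5,interpolation=cv2.INTER_CUBIC))
# top-down ortho
for n,dd in (("a",d),("b",d2)):
    P=cloud(dd).reshape(-1,3);I=dd["img"].reshape(-1,3)[:,::-1]
    m=(P[:,0]>350)&(P[:,0]<650)&(abs(P[:,1])<400)&(P[:,2]>-30)&(P[:,2]<100)
    print(n,m.sum(),np.percentile(P[m][:,2],[5,50,95]))
E
```

```text
a 26727 [-0.89432334  6.10061858 72.56923195]
b 18453 [-0.83478231  6.76798561 73.7456939 ]
```

View pics/c1.png

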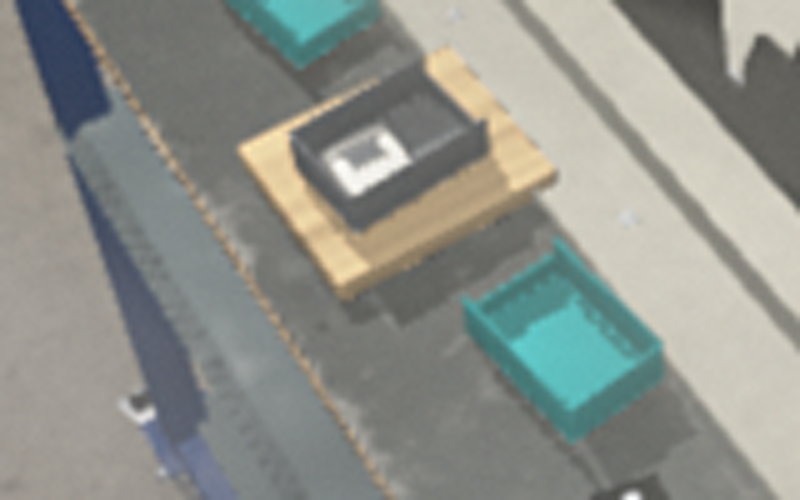

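View pics/c2.png

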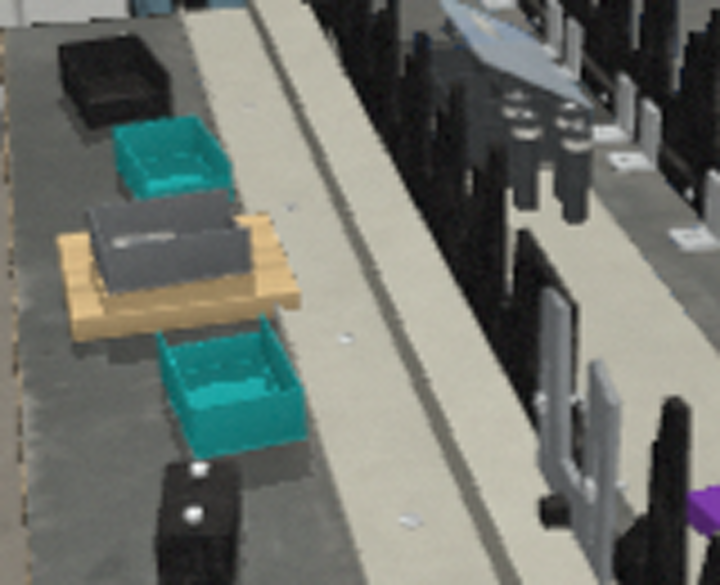

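Run:
```python
import cv2,numpy as np
from h import cloud
A=[];C=[]
for n in ("scene","side"):
    d=np.load(n+"0.npz");P=cloud(d);I=d["img"].astype(int)
    if n=="scene": P=P[185:255,220:300].reshape(-1,3);I=I[185:255,220:300].reshape(-1,3)
    else: P=P[175:220,228:292].reshape(-1,3);I=I[175:220,228:292].reshape(-1,3)
    wood=(I[:,0]-I[:,2]>45)&(P[:,2]>11)&(P[:,2]<21)
    w=P[wood][:,:2]
    r=cv2.minAreaRect(w.astype(np.float32));print(n,"board",r,np.median(P[wood][:,2]),wood.sum())
    rim=(P[:,2]>41)&(P[:,2]<52)&(I.max(1)-I.min(1)<25)
    r=cv2.minAreaRect(P[rim][:,:2].astype(np.float32));print("rim",r,rim.sum(),np.percentile(P[rim][:,2],[50,90,99]))
    body=(P[:,2]>22)&(P[:,2]<52)&(I.max(1)-I.min(1)<25)
    r=cv2.minAreaRect(P[body][:,:2].astype(np.float32));print("body",r,body.sum())
    wh=(I.min(1)>140)&(P[:,2]>20)&(P[:,2]<40)&(I.max(1)-I.min(1)<25)
    print("block",wh.sum(),P[wh].mean(0) if wh.any() else 0)
    A.append(P);C.append(I)
# topdown
P=np.concatenate(A);I=np.concatenate(C);o=np.argsort(P[:,2]);P=P[o];I=I[o]
im=np.zeros((600,700,3),np.uint8);cx,cy=np.median(P[:,:2],0);print(cx,cy)
for p,c in zip(P,I):
    u=int(350-(p[1]-cy)*3);v=int(300-(p[0]-cx)*3)
    if -5<p[2]<60: cv2.circle(im,(u,v),2,[int(x) for x in c[::-1]],-1)
cv2.imwrite("pics/top.png",im)
```

```text
scene board ((415.78759765625, 5.028816223144531), (129.03921508789062, 112.93060302734375), 0.8509274125099182) 16.538284210481038 760
rim ((412.5538635253906, 4.0005035400390625), (83.52395629882812, 61.795433044433594), 6.433619499206543) 133 [44.46999228 47.6484936  49.33447244]
body ((463.74664306640625, 12.582508087158203), (187.36553955078125, 76.85662841796875), 6.54082727432251) 755
block 281 [468.67233358  13.59623645  29.35760152]
side board ((416.1556701660156, 2.2270545959472656), (128.9241943359375, 109.71090698242188), 1.4046716690063477) 15.740181730010534 504
rim ((413.3763122558594, 2.4125595092773438), (83.94792175292969, 62.330501556396484), 5.648024082183838) 129 [44.07005604 46.04650975 46.95430616]
body ((417.0133056640625, -30.81298065185547), (84.9487533569336, 135.67811584472656), 5.530340194702148) 560
block 10 [397.82562959  13.24489945  29.11106108]
414.7784104144473 0.4293446279810951
```

View pics/top.png

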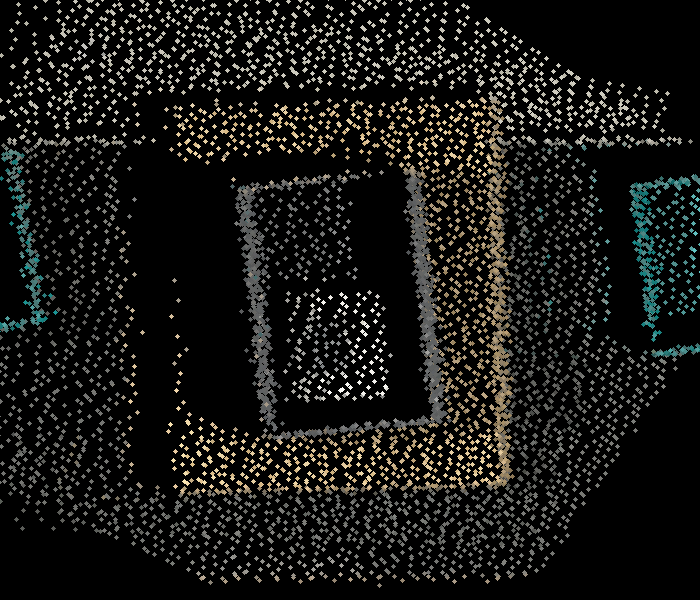

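>>> play_rows(
  moves=[
    [[0,0,-0.133,0,0,0,1],[0,0,-0.133,0,0,0,1],[0,0,-0.133,0,0,0,1],[0,0,-0.133,0,0,0,1],[0,0,0,-0.006,-0.046,0,1],[0,0,0,-0.006,-0.046,0,1],[0,0,0,-0.006,-0.046,0,1],[0,0,0,-0.006,-0.046,0,1]],
  ],
)

```text
clock: 0.95
tcp_pos: [312.8, 408.9, 190.5]
tcp_rot: [-3.141, -0.0, -3.037]
force: [0.3, -0.9, -0.1]
opening: 0.998
```

Run:
```python
import numpy as np
from h import cloud
P=np.concatenate([cloud(np.load(n+"0.npz")).reshape(-1,3) for n in("scene","side")])
for x in range(450,800,25):
    m=(P[:,0]>x)&(P[:,0]<x+25)&(abs(P[:,1])<150)&(P[:,2]<600)
    print(x,m.sum(),np.percentile(P[m][:,2],[50,99,100]).round() if m.any() else 0)
```

```text
450 1233 [14. 41. 48.]
475 1203 [ 5. 18. 20.]
500 1269 [ 4. 14. 30.]
525 1759 [28. 33. 35.]
550 3291 [ 57. 135. 139.]
575 92 [110. 136. 137.]
600 144 [ 2. 35. 36.]
625 984 [ 3. 79. 82.]
650 1318 [ 3. 70. 73.]
675 1005 [ 2. 66. 67.]
700 989 [ 1. 43. 48.]
725 1371 [ 2. 43. 45.]
750 2555 [ 52. 135. 141.]
775 564 [0. 4. 5.]
```

>>> play_rows(
  moves=[
    [[0,0,0,-0.006,-0.047,0,1],[0,0,0,-0.006,-0.047,0,1],[0,0,0,-0.006,-0.047,0,1],[0,0,0,-0.006,-0.047,0,1],[0,0,0,-0.006,-0.047,0,1],[0,0,0,-0.006,-0.047,0,1],[0,0,0,-0.006,-0.04,0,1],[0,0,0,0,0,0,1]],
  ],
)

```text
clock: 1.75
tcp_pos: [388.6, 89.6, 190.8]
tcp_rot: [-3.139, -0.0, -3.047]
force: [0.2, 0.5, -0.7]
opening: 0.999
```

```bash
cat >> h.py <<'E'
import cv2
from scipy.spatial.transform import Rotation as Ro
def tcpR(s): return Ro.from_euler("xyz",s["tcp_rot"]).as_matrix()
E
python3 - <<'E'
from station import *
from h import *
s=read_state();R=tcpR(s);print(s["clock"],s["tcp_pos"],s["tcp_rot"],s["joints"].round(3))
print("to target, tool axes:",R.T@(np.array([413,3.1,s["tcp_pos"][2]])-s["tcp_pos"]))
d=snapshot("wrist");np.savez("wrist1.npz",**d);cv2.imwrite("pics/w1.png",d["img"][:,:,::-1])
P=cloud(d).reshape(-1,3);I=d["img"].reshape(-1,3).astype(int)
g=(I.max(1)-I.min(1)<25)&(abs(P[:,0]-413)<70)&(abs(P[:,1]-3)<50)
rim=g&(P[:,2]>41)&(P[:,2]<52);print(rim.sum(),cv2.minAreaRect(P[rim][:,:2].astype(np.float32)))
wood=(I[:,0]-I[:,2]>45)&(P[:,2]>11)&(P[:,2]<21);print(wood.sum(),np.median(P[wood],0), P[wood].min(0),P[wood].max(0),cv2.minAreaRect(P[wood][:,:2].astype(np.float32)))
E
```

```text
1.75 [388.63436693  89.55020348 190.76162751] [-3.13933840e+00 -1.61557865e-04 -3.04713845e+00] [-0.26   0.277 -0.049  2.167  0.024  0.699  1.339]
to target, tool axes: [-16.10357494 -88.36265039   0.19659064]
546 ((412.12579345703125, 4.384319305419922), (83.13036346435547, 58.40753173828125), 5.985474586486816)
5593 [398.25481113  28.37247908  15.80033501] [349.7808886  -50.90559186  11.12733205] [481.66651561  62.1046277   19.83884503] ((415.62237548828125, 5.8224334716796875), (129.42442321777344, 110.08425903320312), 1.5753118991851807)
```

View pics/w1.png

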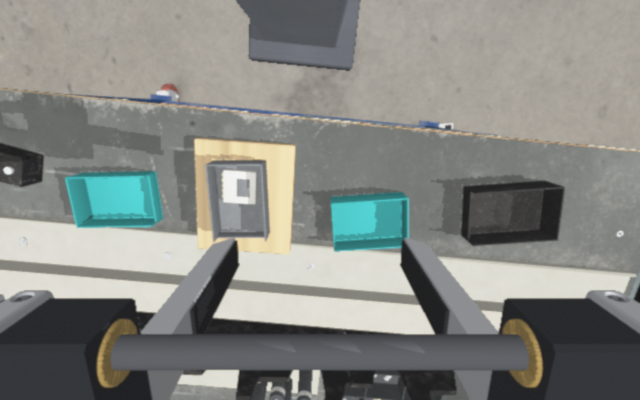

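>>> play_rows(
  moves=[
    [[0,0,0,-0.008,-0.044,0,1],[0,0,0,-0.008,-0.044,0,1],[0,0,0,0,0,0.03,1],[0,0,0,0,0,0.04,1],[0,0,0,0,0,0.03,1],[0,0,0,0,0,0.01,1],[0,0,0,0,0,0,1],[0,0,0,0,0,0,1]],
  ],
)

```text
clock: 2.6
tcp_pos: [413.7, 10.0, 81.5]
tcp_rot: [3.141, 0.001, -3.036]
force: [0.1, -0.4, -0.0]
opening: 0.999
```

Run:
```python
from station import *
from h import *
s=read_state();R=tcpR(s);print(s["clock"],s["tcp_pos"],s["tcp_rot"],s["joints"].round(3))
print("to target, tool axes:",R.T@(np.array([412.6,3.7,27])-s["tcp_pos"]))
d=snapshot("wrist");np.savez("wrist2.npz",**d);cv2.imwrite("pics/w2.png",d["img"][:,:,::-1])
P=cloud(d).reshape(-1,3);I=d["img"].reshape(-1,3).astype(int)
g=(I.max(1)-I.min(1)<25)&(abs(P[:,0]-413)<70)&(abs(P[:,1]-3)<50)
rim=g&(P[:,2]>41)&(P[:,2]<52);print(rim.sum(),cv2.minAreaRect(P[rim][:,:2].astype(np.float32)))
d=snapshot("side");cv2.imwrite("pics/s2.png",cv2.resize(d["img"][120:270,190:350,::-1],None,fx=4,fy=4))
```

```text
2.6 [413.68296159   9.99837501  81.48579164] [ 3.14134470e+00  1.14466312e-03 -3.03608600e+00] [-0.079  0.502 -0.018  2.255  0.023  0.384  1.56 ]
to target, tool axes: [ 1.80259462 -6.16281342 54.48223755]
945 ((412.39910888671875, 3.836101531982422), (83.9952621459961, 57.6617546081543), 5.956335544586182)
```

View pics/w2.png

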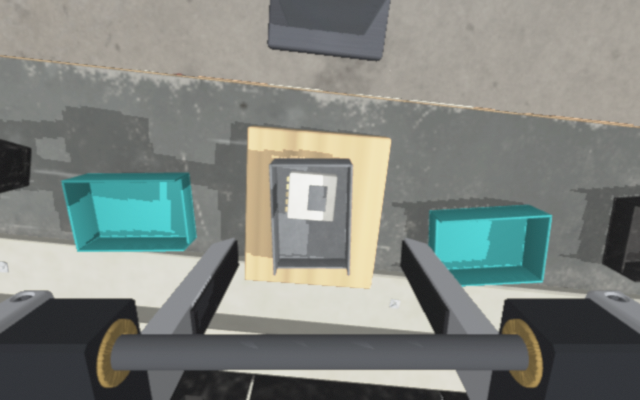

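View pics/s2.png

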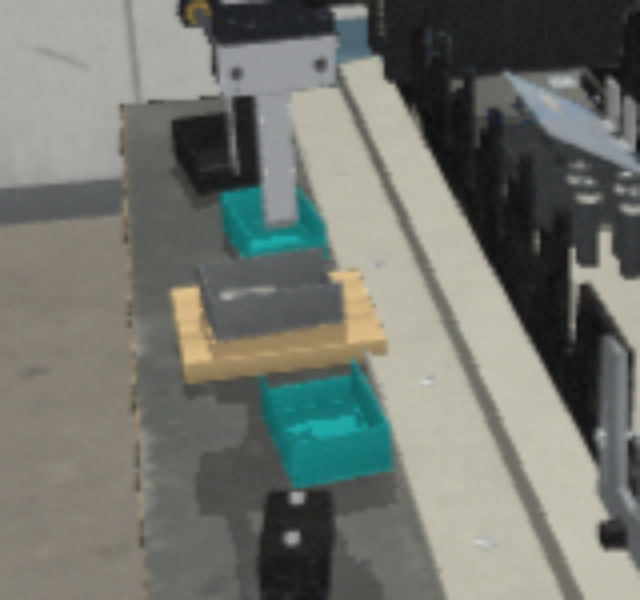

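>>> play_rows(
  moves=[
    [[0,0,0,0.0018,-0.006,0,1],[0,0,0,0,0,0,1],[0,0,0,0,0,0.015,1],[0,0,0,0,0,0.015,1],[0,0,0,0,0,0.013,1],[0,0,0,0,0,0.008,1],[0,0,0,0,0,0.002,1],[0,0,0,0,0,0,1]],
  ],
)

```text
clock: 3.5
tcp_pos: [412.0, 3.0, 27.9]
tcp_rot: [3.141, -0.0, -3.037]
force: [-0.4, 0.8, -0.1]
opening: 1.0
```

Run:
```python
from station import *
from h import *
s=read_state();R=tcpR(s);print(s["clock"],s["tcp_pos"],s["tcp_rot"],s["joints"].round(3),s["force"])
print("to target, tool axes:",R.T@(np.array([412.6,3.7,27])-s["tcp_pos"]))
d=snapshot("wrist");cv2.imwrite("pics/w3.png",d["img"][:,:,::-1])
d=snapshot("scene");cv2.imwrite("pics/s3.png",cv2.resize(d["img"][150:280,180:340,::-1],None,fx=4.5,fy=4.5))
```

```text
3.5 [412.01256611   2.96431607  27.89663834] [ 3.14099061e+00 -3.27289744e-04 -3.03679155e+00] [-0.007  0.622 -0.096  2.292  0.239  0.237  1.357] [-0.42756301  0.77536622 -0.08695791]
to target, tool axes: [-0.66146373  0.66965662  0.89682522]
```

View pics/w3.png

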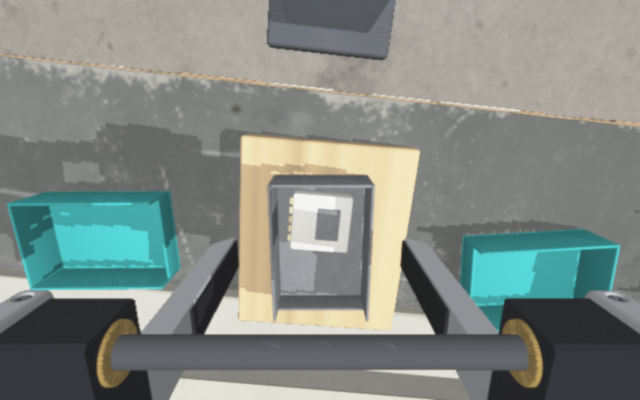

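View pics/s3.png

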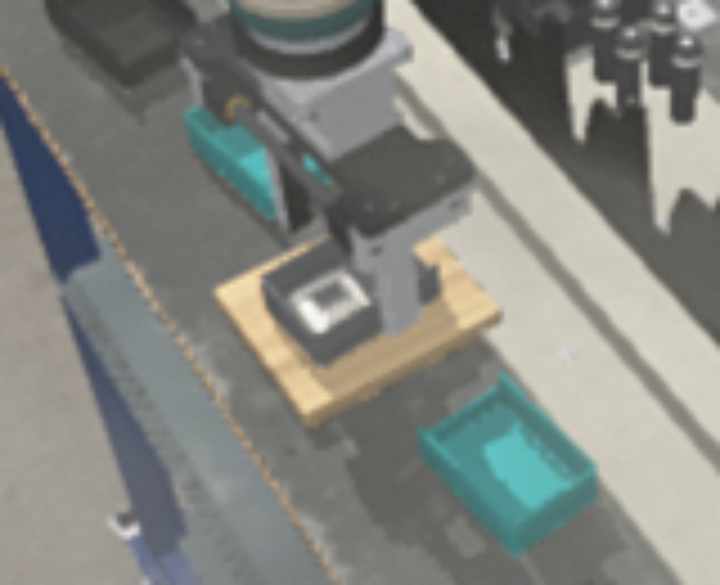

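>>> play_rows(
  moves=[
    [[0,0,0,0,0.0007,0,0.7],[0,0,0,0,0,0,0.5],[0,0,0,0,0,0,0.3],[0,0,0,0,0,0,0.3],[0,0,0,0,0,0,0.3],[0,0,0,0,0,0,0.3],[0,0,0,0,0,0,0.3],[0,0,0,0,0,0,0.3]],
  ],
)

```text
clock: 4.4
tcp_pos: [411.9, 3.8, 28.0]
tcp_rot: [3.141, -0.0, -3.037]
force: [-0.1, 0.9, 1.9]
opening: 0.61
```

Run:
```python
from station import *
from h import *
s=read_state();print(s["clock"],s["tcp_pos"],s["tcp_rot"],s["joints"].round(3),s["force"],s["opening"]*94)
d=snapshot("wrist");cv2.imwrite("pics/w4.png",d["img"][:,:,::-1])
```

```text
4.4 [411.92240255   3.77813959  28.01006945] [ 3.14149295e+00 -2.04824165e-04 -3.03736078e+00] [-0.011  0.621 -0.095  2.293  0.237  0.237  1.356] [-0.09342471  0.92805465  1.86456402] 57.36175612689296
```

View pics/w4.png

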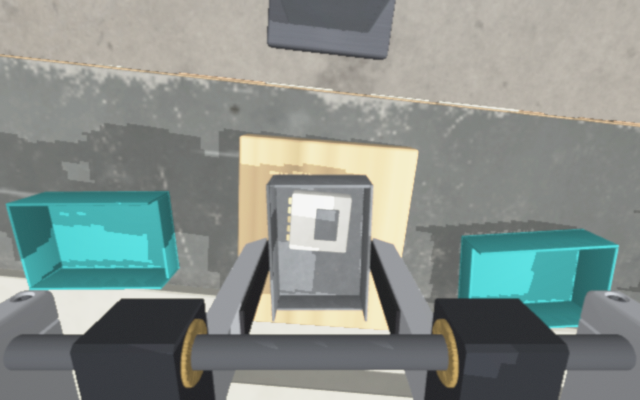

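>>> play_rows(
  moves=[
    [[0,0,0,0,0,-0.005,0.3],[0,0,0,0,0,-0.01,0.3],[0,0,0,0,0,-0.02,0.3],[0,0,0,0,0,-0.025,0.3],[0,0,0,0,0,-0.025,0.3],[0,0,0,0,0,-0.02,0.3],[0,0,0,0,0,-0.01,0.3],[0,0,0,0,0,0,0.3]],
  ],
)

```text
clock: 5.25
tcp_pos: [412.8, 3.6, 144.3]
tcp_rot: [-3.141, 0.003, -3.038]
force: [-0.4, 0.2, -0.7]
opening: 0.611
```

Run:
```python
from station import *
from h import *
s=read_state();print(s["clock"],s["tcp_pos"],s["tcp_rot"],s["joints"].round(3),s["force"],s["opening"]*94)
d=snapshot("side");cv2.imwrite("pics/s5.png",cv2.resize(d["img"][100:270,190:370,::-1],None,fx=3.5,fy=3.5))
```

```text
5.25 [412.79301148   3.62854601 144.30151911] [-3.14129747e+00  2.78965915e-03 -3.03783979e+00] [ 0.087  0.38  -0.217  2.193  0.147  0.579  1.436] [-0.40552853  0.23570267 -0.66821012] 57.4593778768914
```

View pics/s5.png

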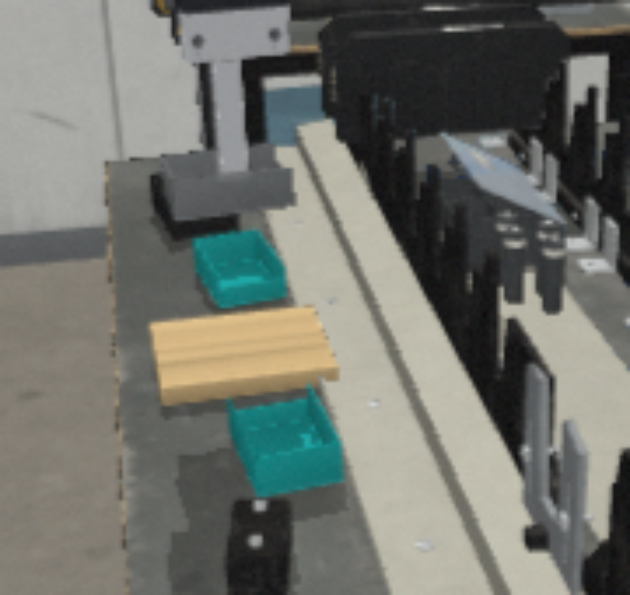

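>>> play_rows(
  moves=[
    [[0,0.03,0,0,0,0,0.3],[0,0.06,0,0,0,0,0.3],[0,0.08,0,0,0,0,0.3],[0,0.08,0,0,0,0,0.3],[0,0.08,0,0,0,0,0.3],[0,0.08,0,0,0,0,0.3],[0,0.05,0,0,0,0,0.3],[0,0.03,0,0,0,0,0.3]],
  ],
)

```text
clock: 6.1
tcp_pos: [411.7, 3.8, 141.0]
tcp_rot: [3.141, -0.495, -3.037]
force: [-0.5, -0.5, -1.0]
opening: 0.614
```

Run:
```python
from station import *
from h import *
s=read_state();print(s["clock"],s["tcp_pos"],s["tcp_rot"],s["joints"].round(3),s["force"],s["opening"]*94)
R=tcpR(s);print("z",R[:,2],np.degrees(np.arccos(-R[2,2])))
d=snapshot("side");cv2.imwrite("pics/s6.png",cv2.resize(d["img"][100:270,190:370,::-1],None,fx=3.5,fy=3.5))
```

```text
6.1 [411.67078627   3.80842015 140.99196492] [ 3.1414303  -0.49472149 -3.03714894] [ 0.041  0.676 -0.202  1.759  0.111  1.217  1.461] [-0.49013153 -0.51183405 -1.04075172] 57.72996003995102
z [-0.47221623 -0.0493369  -0.88010096] 28.34545495979384
```

View pics/s6.png

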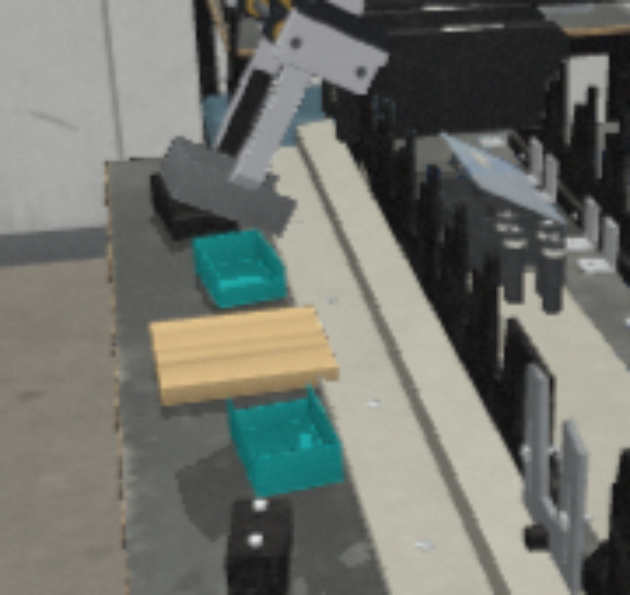

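Tipping the right way (lip, right end, down). Finish the tip and hold.

>>> play_rows(
  moves=[
    [[0,0.05,0,0,0,0,0.3],[0,0.05,0,0,0,0,0.3],[0,0.02,0,0,0,0,0.3],[0,0,0,0,0,0,0.3],[0,0,0,0,0,0,0.3],[0,0,0,0,0,0,0.3],[0,0,0,0,0,0,0.3],[0,0,0,0,0,0,0.3]],
  ],
)

```text
clock: 6.95
tcp_pos: [411.9, 3.7, 143.3]
tcp_rot: [-3.142, -0.61, -3.038]
force: [0.2, -0.1, -0.2]
opening: 0.608
```

>>> play_rows(
  moves=[
    [[0,0,0,0,0,0,0.3],[0,0,0,0,0,0,0.3],[0,0,0,0,0,0,0.3],[0,0,0,0,0,0,0.3],[0,0,0,0,0,0,0.3],[0,0,0,0,0,0,0.3],[0,0,0,0,0,0,0.3],[0,0,0,0,0,0,0.3]],
  ],
)

```text
clock: 7.75
tcp_pos: [411.9, 3.7, 143.0]
tcp_rot: [3.142, -0.61, -3.037]
force: [0.3, 0.4, -1.2]
opening: 0.616
```

Run:
```python
from station import *
from h import *
s=read_state();print(s["clock"],s["tcp_pos"],s["tcp_rot"],s["joints"].round(3),s["force"],s["opening"]*94)
R=tcpR(s);print("z",R[:,2],np.degrees(np.arccos(-R[2,2])))
a=snapshot("side");b=snapshot("scene");w=snapshot("wrist")
cv2.imwrite("pics/s7.png",np.hstack([cv2.resize(d[...,::-1],(400,400),interpolation=2) for d in (a["img"][110:190,220:300],b["img"][150:230,190:270])]))
cv2.imwrite("pics/w7.png",w["img"][:,:,::-1])
# side wall points: tray tilt from grey cloud's outer wall top
```

```text
7.75 [411.88822028   3.73891725 142.95021989] [ 3.14155009 -0.61042207 -3.03733846] [ 0.03   0.751 -0.194  1.661  0.105  1.355  1.465] [ 0.28545308  0.37484185 -1.23949826] 57.883750187810676
z [-0.5701055  -0.05960937 -0.81940615] 34.974608642266745
```

View pics/s7.png

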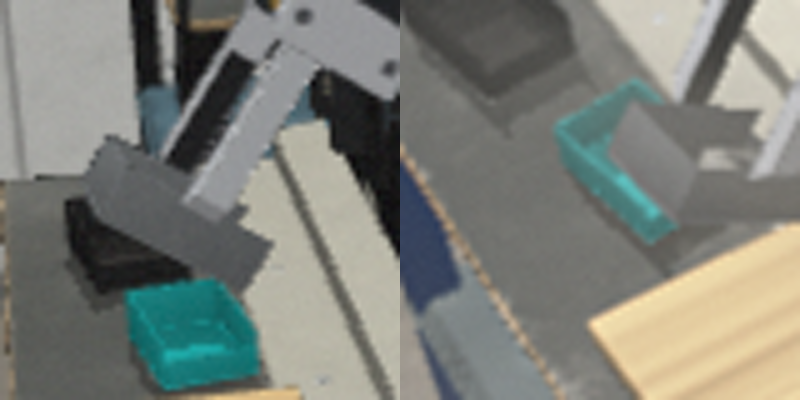

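View pics/w7.png

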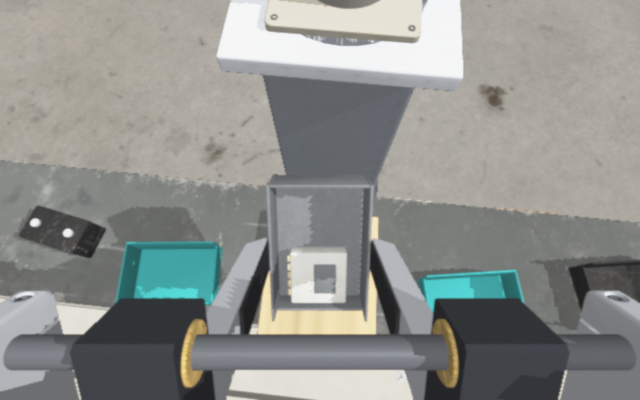

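>>> play_rows(
  moves=[
    [[0,-0.03,0,0,0,0,0.3],[0,-0.06,0,0,0,0,0.3],[0,-0.08,0,0,0,0,0.3],[0,-0.08,0,0,0,0,0.3],[0,-0.08,0,0,0,0,0.3],[0,-0.08,0,0,0,0,0.3],[0,-0.08,0,0,0,0,0.3],[0,-0.06,0,0,0,0,0.3]],
  ],
)

```text
clock: 8.7
tcp_pos: [411.1, 3.6, 143.4]
tcp_rot: [-3.141, -0.058, -3.037]
force: [0.0, -0.6, -1.2]
opening: 0.61
```

>>> play_rows(
  moves=[
    [[0,-0.04,0,0,0,0,0.3],[0,-0.02,0,0,0,0,0.3],[0,0,0,0,0,0,0.3],[0,0,0,0,0,0,0.3],[0,0,0,0,0,0,0.3],[0,0,0,0,0,0,0.3],[0,0,0,0,0,0,0.3],[0,0,0,0,0,0,0.3]],
  ],
)

```text
clock: 9.5
tcp_pos: [412.0, 3.8, 142.8]
tcp_rot: [3.141, -0.001, -3.037]
force: [0.5, -0.2, -1.4]
opening: 0.61
```

Run:
```python
from station import *
from h import *
s=read_state();R=tcpR(s);print(s["clock"],s["tcp_pos"],s["tcp_rot"],s["joints"].round(3),s["force"],s["opening"]*94)
print("to target, tool axes:",R.T@(np.array([415.1,4.4,28])-s["tcp_pos"]))
d=snapshot("scene");b=snapshot("wrist");cv2.imwrite("pics/w8.png",b["img"][:,:,::-1])
P=cloud(b);m=(abs(P[...,0]-412)<60)&(abs(P[...,1]-3)<35)&(P[...,2]>152)&(P[...,2]<172);I=b["img"].astype(int);m&=(I.max(-1)-I.min(-1)<25)
m[:170]=0;m[330:]=0;m[:,:262]=0;m[:,380:]=0
q=P[m];print(len(q),cv2.minAreaRect(q[:,:2].astype(np.float32)),np.polyfit(q[:,0],q[:,2],1))
P=cloud(d);I=d["img"].astype(int);m=(I[...,0]-I[...,2]>45)&(P[...,2]>11)&(P[...,2]<21)&(abs(P[...,0]-415)<90)&(abs(P[...,1])<90)
print(cv2.minAreaRect(P[m][:,:2].astype(np.float32)))
```

```text
9.5 [411.97305096   3.76697965 142.83787038] [ 3.14146440e+00 -6.63998086e-04 -3.03741630e+00] [ 0.087  0.384 -0.219  2.193  0.149  0.579  1.434] [ 0.48391326 -0.24423331 -1.35527304] 57.31794723396972
to target, tool axes: [ -3.25207439   0.28969488 114.83577443]
2357 ((412.6616516113281, 4.5107421875), (85.51258850097656, 66.05780029296875), 5.133808612823486) [1.70384667e-02 1.52927629e+02]
((415.8093566894531, 4.95709228515625), (129.3074188232422, 110.39738464355469), 1.2872525453567505)
```

View pics/w8.png

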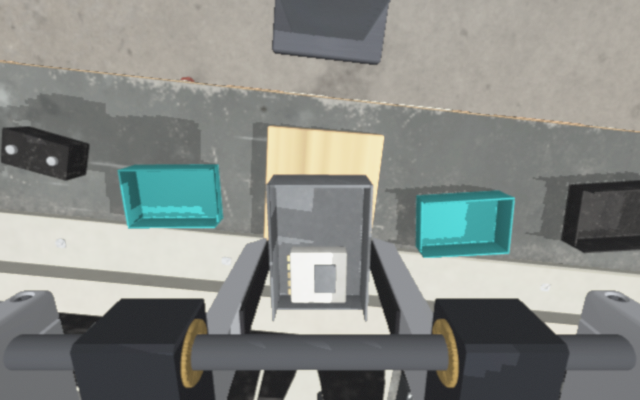

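>>> play_rows(
  moves=[
    [[0,0,0,-0.0033,0.0005,0.01,0.3],[0,0,0,0,0,0.02,0.3],[0,0,0,0,0,0.025,0.3],[0,0,0,0,0,0.025,0.3],[0,0,0,0,0,0.02,0.3],[0,0,0,0,0,0.01,0.3],[0,0,0,0,0,0,0.3],[0,0,0,0,0,0,0.3]],
  ],
)

```text
clock: 10.4
tcp_pos: [415.3, 4.7, 33.1]
tcp_rot: [3.141, -0.0, -3.037]
force: [0.1, -0.0, -1.0]
opening: 0.613
```

Run:
```python
from station import *
from h import *
s=read_state();R=tcpR(s);print(s["clock"],s["tcp_pos"],s["tcp_rot"],s["joints"].round(3),s["force"],s["opening"]*94)
print("to target, tool axes:",R.T@(np.array([415.1,4.4,28])-s["tcp_pos"]))
```

```text
10.4 [415.29151855   4.70467692  33.08257742] [ 3.14145930e+00 -2.56137992e-04 -3.03725571e+00] [ 1.000e-03  6.120e-01 -1.140e-01  2.281e+00  2.550e-01  2.600e-01
  1.336e+00] [ 0.08352358 -0.04604363 -1.04854887] 57.5823094409952
to target, tool axes: [ 0.22090661 -0.28375158  5.08259637]
```

>>> play_rows(
  moves=[
    [[0,0,0,0,0,0.0015,0.3],[0,0,0,0,0,0.0015,0.3],[0,0,0,0,0,0.0013,0.3],[0,0,0,0,0,0.0005,0.3],[0,0,0,0,0,0.0,0.3],[0,0,0,0,0,0,0.3],[0,0,0,0,0,0,0.3],[0,0,0,0,0,0,0.3]],
  ],
)

```text
clock: 11.2
tcp_pos: [415.1, 4.6, 28.2]
tcp_rot: [3.142, -0.0, -3.037]
force: [0.2, 0.7, -1.2]
opening: 0.609
```

Run:
```python
from station import *
from h import *
s=read_state();R=tcpR(s);print(s["clock"],s["tcp_pos"],s["tcp_rot"],s["joints"].round(3),s["force"],s["opening"]*94)
d=snapshot("side");cv2.imwrite("pics/s9.png",cv2.resize(d["img"][150:220,220:300,::-1],(800,600),interpolation=2))
```

```text
11.2 [415.12919564   4.59656129  28.18605201] [ 3.14152267e+00 -2.69590323e-04 -3.03743650e+00] [ 2.000e-03  6.230e-01 -1.160e-01  2.284e+00  2.790e-01  2.470e-01
  1.312e+00] [ 0.2217088   0.65085883 -1.18601014] 57.22648800093802
```

View pics/s9.png

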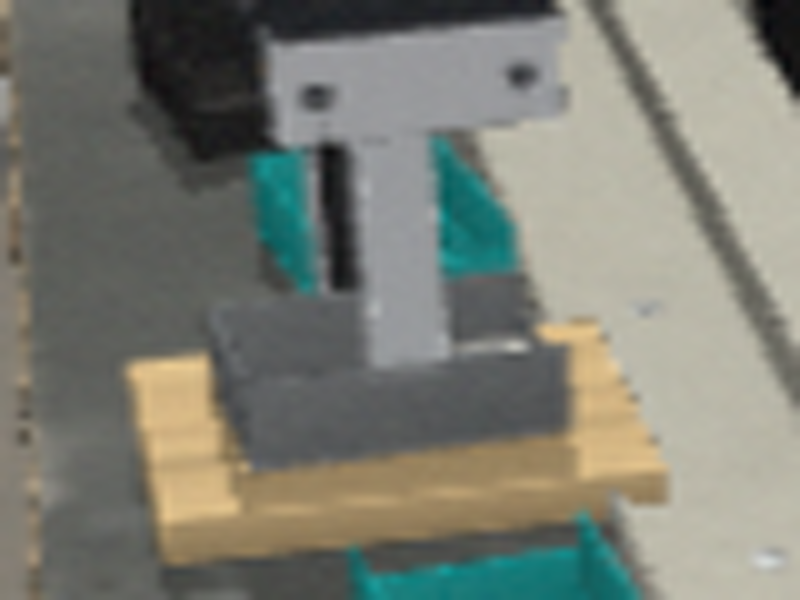

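>>> play_rows(
  moves=[
    [[0,0,0,0,0,0.0003,0.3],[0,0,0,0,0,0.0003,0.3],[0,0,0,0,0,0,0.3],[0,0,0,0,0,0,0.3],[0,0,0,0,0,0,0.3],[0,0,0,0,0,0,0.3],[0,0,0,0,0,0,0.3],[0,0,0,0,0,0,0.3]],
  ],
)

```text
clock: 12.05
tcp_pos: [415.1, 4.6, 28.0]
tcp_rot: [-3.141, -0.0, -3.037]
force: [-2.0, 0.3, 6.6]
opening: 0.61
```

Run:
```python
from station import *
s=read_state();print(s["clock"],s["tcp_pos"],s["tcp_rot"],s["force"],s["joints"][5])
```

```text
12.05 [415.1290395    4.56404268  27.9682622 ] [-3.14146707e+00 -1.64283127e-06 -3.03739401e+00] [-1.99026741  0.33965498  6.61257134] 0.24673965953880714
```

Contact is made (about 7 N). Release gently.

>>> play_rows(
  moves=[
    [[0,0,0,0,0,0,0.63],[0,0,0,0,0,0,0.66],[0,0,0,0,0,0,0.7],[0,0,0,0,0,0,0.75],[0,0,0,0,0,0,0.8],[0,0,0,0,0,0,0.85],[0,0,0,0,0,0,0.85],[0,0,0,0,0,0,0.85]],
  ],
)

```text
clock: 12.85
tcp_pos: [415.1, 4.6, 27.5]
tcp_rot: [3.142, -0.0, -3.037]
force: [0.5, -0.8, 0.4]
opening: 0.85
```

Run:
```python
from station import *
from h import *
s=read_state();print(s["clock"],s["tcp_pos"],s["force"],s["opening"])
d=snapshot("wrist");cv2.imwrite("pics/w10.png",d["img"][:,:,::-1])
```

```text
12.85 [415.10132824   4.58613372  27.54817859] [ 0.52646117 -0.75935914  0.38795237] 0.8504807743941348
```

View pics/w10.png

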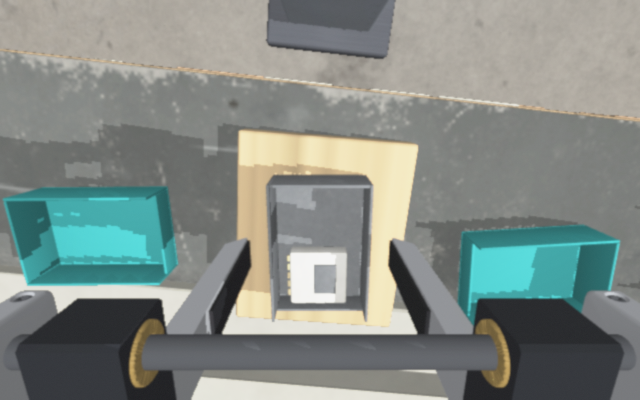

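Released, with the block at the lip. Retreat straight up and check.

>>> play_rows(
  moves=[
    [[0,0,0,0,0,-0.01,0.85],[0,0,0,0,0,-0.02,0.85],[0,0,0,0,0,-0.03,0.85],[0,0,0,0,0,-0.04,0.85],[0,0,0,0,0,-0.03,0.85],[0,0,0,0,0,-0.02,0.85],[0,0,0,0,0,0,0.85],[0,0,0,0,0,0,0.85]],
  ],
)

```text
clock: 13.7
tcp_pos: [415.0, 4.4, 177.9]
tcp_rot: [-3.141, 0.001, -3.038]
force: [-0.1, -1.3, 0.3]
opening: 0.851
```

Run:
```python
from station import *
from h import *
s=read_state();print(s["clock"],s["tcp_pos"],s["force"],s["opening"])
b=snapshot("wrist");d=snapshot("scene");e=snapshot("side")
cv2.imwrite("pics/w11.png",b["img"][:,:,::-1]);cv2.imwrite("pics/s11.png",e["img"][:,:,::-1])
for n,k in(("wrist",b),("side",e),("scene",d)):
    P=cloud(k).reshape(-1,3);I=k["img"].reshape(-1,3).astype(int);sat=I.max(1)-I.min(1)
    near=(abs(P[:,0]-415)<60)&(abs(P[:,1]-4)<45)
    rim=near&(sat<25)&(P[:,2]>41)&(P[:,2]<52)
    wood=(I[:,0]-I[:,2]>45)&(P[:,2]>11)&(P[:,2]<21)&(abs(P[:,0]-415)<90)&(abs(P[:,1])<90)
    wh=near&(sat<25)&(I.min(1)>140)&(P[:,2]>24)&(P[:,2]<36)
    print(n,rim.sum(),cv2.minAreaRect(P[rim][:,:2].astype(np.float32)),"board",cv2.minAreaRect(P[wood][:,:2].astype(np.float32)))
    if wh.sum()>20: print("block",cv2.minAreaRect(P[wh][:,:2].astype(np.float32)),np.median(P[wh][:,2]))
```

```text
13.7 [415.01614776   4.36787107 177.90814687] [-0.07427842 -1.28215123  0.30833685] 0.8509517158593539
wrist 452 ((414.630126953125, 4.804725646972656), (81.83757019042969, 57.44956588745117), 6.077347278594971) board ((415.9001770019531, 5.6573638916015625), (129.77146911621094, 110.18827056884766), 1.4616392850875854)
block ((439.4848327636719, 3.3263015747070312), (37.86465072631836, 44.8227424621582), 7.178758144378662) 29.07000338687743
side 131 ((416.2818908691406, 4.199806213378906), (83.88502502441406, 63.62639236450195), 5.218635559082031) board ((415.85626220703125, 3.628368377685547), (128.46005249023438, 113.99293518066406), 1.5317847728729248)
scene 131 ((417.2841491699219, 4.191188812255859), (85.40603637695312, 61.761383056640625), 6.455074787139893) board ((415.8116149902344, 4.627510070800781), (129.81442260742188, 110.41229248046875), 1.5409196615219116)
block ((439.58489990234375, 9.670594215393066), (36.852664947509766, 31.62106704711914), 7.652771472930908) 29.599954047738265
```

View pics/w11.png

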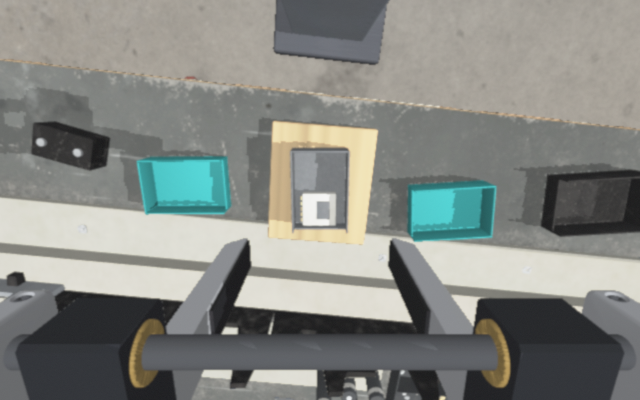

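View pics/s11.png

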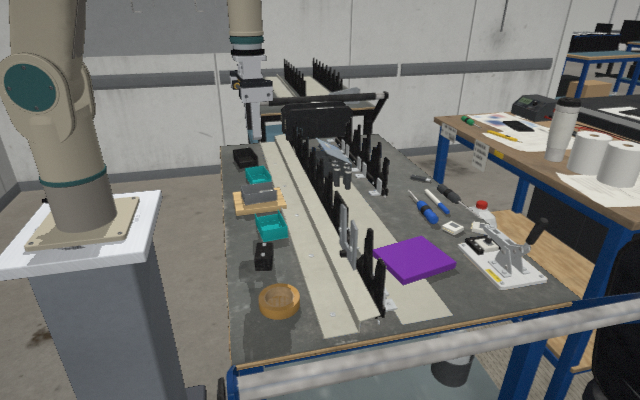

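Tray centre is about (416, 4.4) on a board centre of about (415.9, 4.6). The block is about 23 mm towards the lip, and the other things look undisturbed.

```bash
python3 -c "
from station import order
print(order.finish_job())"
```

```text
the job is handed in; nothing more can be done
None
```

I picked up the grey tray and tipped it lip-down to 35.0° (measured). I held it there for about 1.3 s while the block slid to the lip, then levelled it, set it down and let go. I handed the job in at about 14 s on the clock, with the gripper clear above the tray.

- **Tray position:** the last images put the tray within about 1.5 mm of the middle of the board. It keeps its original turn of about 4.5° relative to the board.
- **Block:** it lies flat in the tray, about 23 mm to the lip side of the tray's centre.
- **Other things:** the black tray, tape roll, gauge block and turquoise trays look unmoved in the pictures, but I did not measure them. The highest force I saw between moves was about 7 N, at set-down.
- **Disagreements:** the three cameras differed by up to 2.7 mm in x on the tray's position and about 2 mm in y on the board's, roughly in line with their stated calibration. Their readings of the block's sideways position differed by about 6 mm, because part of it is hidden or shaded. No check failed.

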